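Turn a tray of brass studs over into an empty tray

ROBOT

A 6-joint arm with a two-finger parallel gripper is mounted at the origin on the work surface. World frame = base frame: x ahead of the robot, y to its left, z up, the work surface at z = 0. Lengths are in m, angles in degrees, forces in N, time in s.
With the tool pointing down it reaches from about 0.25 to 0.725 m from the base axis. Payload 9.7 kg.
Tool frame: the origin (TCP) lies at the very end of the fingers, on their centre line; the grasp point (between the pads) lies 19 mm behind it; z points along the fingers, y is the direction in which the jaws open and shut (so a half turn about z gives the same grasp; the last joint's range is limited). The gripper opens to 85 mm and grips with 20 to 120 N. Pads are 22 mm wide; open, the fingers measure 114 mm over their backs; the gripper's body (76 mm by 85 mm) begins 54 mm behind the grasp point. The pads swing forward as they close: fully open they stand 13 mm farther back than shut.
Start: joints at [69.328, 4.979, 10.078, 95.1, 0, 90], TCP at [0.194, 0.515, 0.231] pointing down, gripper open.
Joint ranges: [-179.16, 179.16], [-48.56, 103.87], [-65.8, 70.77], [-126.05, 130.52], [-82.76, 87.17], [-180, 180]. Speed limits (degrees/s): [127.2, 127.2, 147.25, 180, 180, 180].

INTERFACE

Orientations are given as [roll, pitch, yaw] about the fixed x, y, z axes, in that order (R = Rz(yaw) Ry(pitch) Rx(roll)).
In Python, from workcell import bot gives the robot as it stands.
- The arm moves only by the shell command python3 -m pendant 'ROWS' [FORCE]. ROWS is JSON, a list that holds one entry, the list of rows, each a list of 7 numbers: the shift along the tool's x, y, z in cm, then the turn, a rotation vector about the tool's x, y, z in rad, then the opening in per cent of the stroke, from 0 (shut) to 100 (fully open). In form: [[[dx, dy, dz, ax, ay, az, gripper], ...]]. A call has 1 to 5 rows; each row shifts and turns the pose as measured when the row begins, along the tool's axes as they then stand; what a row does not reach is not made up. A row lasts 1/12 s, in which the tool goes at most 41.7 mm and 7.16 degrees, less where a joint would pass 70% of its speed; a pose out of reach is approached as far as the arm can. A call with a gripper value outside its range is refused whole. The fingers move at their own pace and stop on an object; FORCE is the grip in N (left out, the last holds). Time passes only in rows, so rows that do not move let the fingers close. It gives the time, the measured TCP pose, the force and the opening at its end, in the units of the state.
- bot.get_obs(): the state, without advancing time (a new reading comes with each control period).
- bot.camera(name): name is "side" or "top"; returns the picture (400x640x3 uint8, red, green, blue); there is no depth.
- bot.get_calibration(name): a dict with "intrinsics" (3x3 intrinsics, pixels), "D" ([k1, k2, p1, p2, k3] as OpenCV has them; the pictures are not rectified), "pose" (4x4, takes a point from camera to world coordinates). Camera axes: x right, y down, z forward; pixel columns grow to the right and rows downward; lengths in m; the calibration is good to about 2 mm. A picture is of the moment at which its call begins. get_calibration takes no time and is no camera call.
- bot.job_done(): hands the job in, once; it reports no verdict.
Trained networks look in the newest picture that a camera, given by its name, has taken for a name from the list of things; names that differ only in an ending like _2 or _b are one class to them, and where a whole thing is asked for, a point or a joint stands for the part that bears it (a point fixed in the world has none). Each returns a list of dicts, best first, with "confidence" (0 to 1); they miss things now and then, are a little off and sometimes report something else, mostly with a low value. They report only what shows in the picture. A call takes as long as a camera call. They do not tell look-alikes from the thing itself.
- bot.masks_of(camera, thing): "pixels" (400x640 bool, what is visible of it) and "extent" ([left, top, right, bottom] in pixels, round what is visible of it).
- bot.mark_of(camera, thing): "uv" ([column, row] in pixels: a listed point, or the origin of a listed thing).
The state is a dict: "time": time; "q": joint angles; "qd": joint speeds; "joint_efforts": joint torques, N m; "ee_pos": TCP position; "tcp_rot": TCP orientation; "wrist_force": force on the tool from outside, world axes, zero at the start; "torque": the same for the moment, N m; "opening": finger opening in m.
Only numpy, scipy, OpenCV 4.12 (cv2) and the standard library are available. Lean on these libraries where they do the work, as an engineer would, in place of code of your own. Each camera call takes 0.05 s, during which the arm holds its last target. There are 200 camera calls.

TASK

The brass studs in the brown tray of the turnover stand are wanted the other way up. Cap that tray with the empty pale rectangular tray, pressed down squarely until both brass spring catches snap over its edges, then swing the two together by the steel handle right over to the far stop and let go, so that all three studs lie in the pale tray.

Things in the scene. Friction and masses are not known exactly. Their poses are not given: they have to be found in the camera images.
- cap_grip (a point): Empty pale-wood tray, 80 (x) x 100 (y) mm, 18 mm high, 140 g, lying open face down (z up), same after half a turn. On its back a grip bar 16 mm wide (x), 60 long (y), 30 high. Point: mid-bar, 8 mm below the bar's top, 40 mm above the tray's rim, 22 mm above its back. The dark round lid nearby is not part of the job.
- nest (a point): Rim centre of the brown tray (80 x 100 mm outside, 20 deep, walls 10) in the swinging cradle; on the turning axis, 90 mm up. x: away from handle (80 mm side); y: turning axis; z: out of its mouth, up at start. The pale tray seats rim on rim, axes alike or half a turn about z, cap_grip then 40 mm along z from here. Corner guides and end plates leave it 9 mm play each way in x and y.
- handle (a point): Middle of the cradle's straight steel handle bar, 10 mm thick, 94 mm long, parallel to the turning axis (y), free air round it. Start: 110 mm from nest towards minus x and 15 mm above it. Axes as nest. It swings up, over the top and down on the far side, half a turn about nest y. The bar can turn between fingers holding it from above.
- cradle (a joint): Turn of the cradle about its axis, rad: 0 at the start (brown tray mouth up, against a stop), pi when fully over (mouth down, against the other stop). The handle's own weight keeps it at either stop; moderate friction.
- catch (a point): One of two mirrored brass spring catches on the cradle, this one at nest's plus y end, 20 mm wide; point on its tip, 36 mm from nest in y and 20 mm above the rim. Its sloping face rises outward to 62 mm above the rim. The pale tray, pushed down (2 to 10 N), wedges it aside; it snaps out over the tray's back once that is down, and holds it.
- stud1_center (a point): Small brass belt stud, one of three alike, a disc 20 mm across and 7 mm thick, 16 g, lying loose on the floor of the brown tray. Point at its centre.
- stud2_center (a point): Small brass belt stud, one of three alike, a disc 20 mm across and 7 mm thick, 16 g, lying loose on the floor of the brown tray. Point at its centre.
- stud3_center (a point): Small brass belt stud, one of three alike, a disc 20 mm across and 7 mm thick, 16 g, lying loose on the floor of the brown tray. Point at its centre.
There are look-alikes about, which are no part of the job. Of the things that look like the part that bears cap_grip, take the one that is nearest to the robot's base at the start.

How it is judged:
By the outcome, as a careful person would: the job done as asked, in the order asked, and still so for the second after the job is handed in, with the robot touching nothing.
It also fails if it takes over 54 s, if anything falls off the work surface, if the arm or the gripper's body presses on something with over 40 N, if the wrist force passes 120 N, or if a joint passes its speed limit or range.

## Working session

There is one attempt and no reset: what is moved stays moved. The work goes in short steps, Python scripts to look and compute and a shell command to move; the robot and the scene stay as the last step left them, time stands still between calls to the robot, and variables do not carry over. Pictures are saved under pics/ and viewed, about 8 in all and at most 12, crops included, and the job is handed in when it is done.

```bash
ls; mkdir -p pics; cat > h.py <<'E'
import numpy as np, cv2
from workcell import bot
def cal(n):
    c=bot.get_calibration(n); return np.array(c["intrinsics"]),np.array(c["D"],float),np.array(c["pose"])
def ray(n,uv):
    K,D,T=cal(n); p=cv2.undistortPoints(np.array([[uv]],float),K,D)[0,0]
    d=T[:3,:3]@np.array([p[0],p[1],1]); return T[:3,3],d/np.linalg.norm(d)
def atz(n,uv,z):
    o,d=ray(n,uv); return o+d*(z-o[2])/d[2]
def tri(u1,u2):
    A=np.zeros((3,3));b=np.zeros(3);rs=[ray("side",u1),ray("top",u2)]
    for o,d in rs:
        P=np.eye(3)-np.outer(d,d);A+=P;b+=P@o
    x=np.linalg.solve(A,b); return x,[round(1000*np.linalg.norm((np.eye(3)-np.outer(d,d))@(x-o)),1) for o,d in rs]
def proj(n,X):
    K,D,T=cal(n); R=T[:3,:3].T; r,_=cv2.Rodrigues(R)
    return cv2.projectPoints(np.array(X,float).reshape(-1,1,3),r,-R@T[:3,3],K,D)[0][:,0]
def save(n,f,crop=None,s=1):
    im=bot.camera(n)[:,:,::-1]
    if crop: im=im[crop[1]:crop[3],crop[0]:crop[2]]
    cv2.imwrite("pics/"+f,cv2.resize(im,None,fx=s,fy=s,interpolation=cv2.INTER_CUBIC)); 
E
cat > a.py <<'E'
from h import *
np.set_printoptions(precision=4,suppress=True)
for n in("side","top"):
    save(n,n+"0.png"); print(n,cal(n)[2][:3,3])
    for t in("cap_grip","nest","handle","catch","stud1_center"):
        print(n,t,[(np.round(m["uv"],1).tolist(),round(m["confidence"],2)) for m in bot.mark_of(n,t)])
o=bot.get_obs();print(o["time"],o["ee_pos"],o["tcp_rot"],o["opening"])
E
python3 a.py
```

```text
pics
side [ 0.3178 -0.2758  0.499 ]
side cap_grip [([383.5, 226.0], 0.88), ([283.2, 152.7], 0.82), ([253.0, 220.0], 0.68)]
side nest [([413.5, 329.8], 0.55), ([410.8, 338.2], 0.47)]
side handle [([348.5, 387.0], 0.71)]
side catch [([390.5, 301.5], 0.68)]
side stud1_center [([422.8, 355.5], 0.79)]
top [0.4124 0.1607 0.8359]
top cap_grip [([294.3, 256.3], 0.96), ([356.6, 151.2], 0.92), ([190.2, 182.0], 0.77)]
top nest [([471.7, 208.8], 0.56)]
top handle [([493.8, 264.7], 0.97)]
top catch [([458.6, 205.3], 0.66)]
top stud1_center [([482.6, 208.4], 0.56)]
0.6 [0.1941 0.5146 0.2313] [179.9997  -0.0004 159.3276] 0.08538121809376639
```

View pics/side0.png

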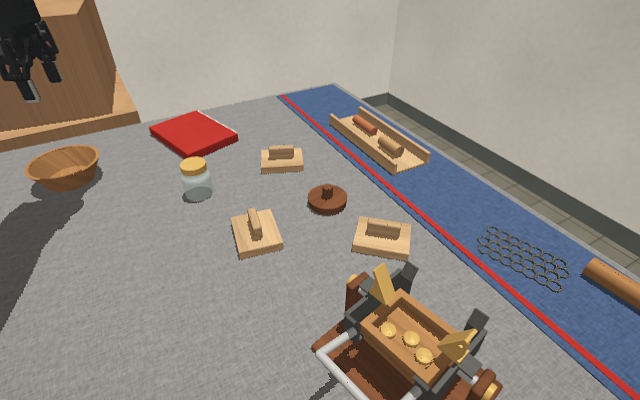

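View pics/top0.png

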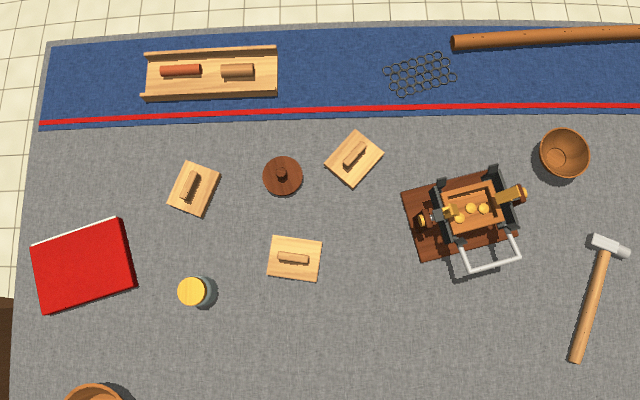

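```bash
python3 - <<'E'
from h import *
np.set_printoptions(precision=4,suppress=True)
S=[[383.5,226],[283.2,152.7],[253,220]];T=[[294.3,256.3],[356.6,151.2],[190.2,182]]
for s in S:
    for t in T: print(s,t,*tri(s,t))
print("nest",tri([413.5,329.8],[471.7,208.8]),tri([410.8,338.2],[471.7,208.8]),"handle",tri([348.5,387],[493.8,264.7]),"catch",tri([390.5,301.5],[458.6,205.3]))
for t in T: print(atz("top",t,.04))
E
```

```text
[383.5, 226] [294.3, 256.3] [0.5451 0.1496 0.0812] [np.float64(115.7), np.float64(115.7)]
[383.5, 226] [356.6, 151.2] [0.6672 0.1064 0.0361] [np.float64(4.3), np.float64(4.3)]
[383.5, 226] [190.2, 182] [ 0.7781  0.4384 -0.2359] [np.float64(136.5), np.float64(136.5)]
[283.2, 152.7] [294.3, 256.3] [0.4828 0.2072 0.1883] [np.float64(31.5), np.float64(31.5)]
[283.2, 152.7] [356.6, 151.2] [0.544  0.1308 0.2433] [np.float64(58.3), np.float64(58.3)]
[283.2, 152.7] [190.2, 182] [0.6184 0.449  0.0225] [np.float64(1.8), np.float64(1.8)]
[253, 220] [294.3, 256.3] [0.4606 0.2325 0.04  ] [np.float64(2.3), np.float64(2.3)]
[253, 220] [356.6, 151.2] [0.5204 0.1153 0.1781] [np.float64(99.9), np.float64(99.9)]
[253, 220] [190.2, 182] [ 0.6101  0.533  -0.2191] [np.float64(69.7), np.float64(69.7)]
nest (array([ 0.5419, -0.1024,  0.0856]), [np.float64(3.1), np.float64(3.1)]) (array([ 0.5415, -0.1053,  0.0727]), [np.float64(0.1), np.float64(0.1)]) handle (array([ 0.4349, -0.1278,  0.0982]), [np.float64(0.4), np.float64(0.4)]) catch (array([ 0.5388, -0.0683,  0.106 ]), [np.float64(4.2), np.float64(4.2)])
[0.4628 0.2319 0.04  ]
[0.6701 0.1048 0.04  ]
[0.6157 0.4423 0.04  ]
```

Side picture: stand at about (410,335); pale trays at (253,220), (383,226) and (283,153). Top picture: stand at (472,209), handle bar from (470,271) to (520,258), trays at (294,256), (356,151) and (190,182).

Things that could be taken for the cap, by top pixel:
- tray (294,256): world (0.461,0.232), r=0.52
- tray (356,151): r=0.68
- tray (190,182): r=0.76
- dark round lid (283,176), excluded by the description

I choose (294,256), the nearest, and check it in a close crop.

```bash
python3 - <<'E'
from h import *
np.set_printoptions(precision=4,suppress=True)
im=bot.camera("top")[:,:,::-1]
a=cv2.resize(im[226:286,254:334],None,fx=5,fy=5,interpolation=cv2.INTER_CUBIC)
b=cv2.resize(im[160:280,395:535],None,fx=5,fy=5,interpolation=cv2.INTER_CUBIC)
c=np.zeros((600,400,3),np.uint8);c[:300]=a
cv2.imwrite("pics/crop1.png",cv2.resize(np.hstack([c,b]),(800,436)))
# tray outline
for m in bot.masks_of("top","cap_grip"):
    e=m["extent"]; print(np.round(e),round(m["confidence"],2))
    if e[0]<294<e[2] and e[1]<256<e[3]:
        ct=max(cv2.findContours(m["pixels"].astype(np.uint8),0,1)[0],key=cv2.contourArea)[:,0]
        P=np.array([atz("top",p,.018)[:2] for p in ct]).astype(np.float32)
        print("rect",cv2.minAreaRect(P),cv2.boxPoints(cv2.minAreaRect(P)))
# handle bar pixels
hsv=cv2.cvtColor(im,cv2.COLOR_BGR2HSV); w=((hsv[...,1]<30)&(hsv[...,2]>150)).astype(np.uint8); w[:250]=0;w[285:]=0;w[:,:460]=0;w[:,528:]=0
ys,xs=np.nonzero(w);print(len(xs),xs.min(),xs.max(),ys.min(),ys.max())
f=cv2.fitLine(np.c_[xs,ys].astype(np.float32),cv2.DIST_HUBER,0,.01,.01).ravel();print(f)
p1=atz("top",f[2:]-20*f[:2],.105);p2=atz("top",f[2:]+20*f[:2],.105);d=p1-p2;print("handle y dir",np.degrees(np.arctan2(d[1],d[0])),p1,p2)
E
```

```text
[267. 236. 323. 284.] 0.88
rect ((0.46128731966018677, 0.2344343662261963), (0.10217782109975815, 0.08144544810056686), 80.65910339355469) [[0.4128 0.1906]
 [0.4932 0.1774]
 [0.5098 0.2782]
 [0.4294 0.2915]]
[327. 130. 385. 192.] 0.84
[167. 156. 222. 221.] 0.65
786 460 527 250 284
[  0.9907  -0.1359 493.4059 263.4166]
handle y dir 95.6407615056055 [ 0.4337 -0.0888  0.105 ] [ 0.4408 -0.1611  0.105 ]
```

View pics/crop1.png

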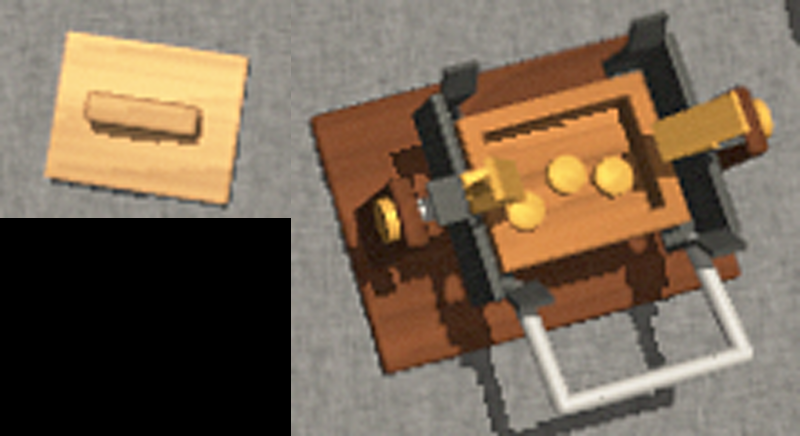

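The crop shows a rectangular pale tray with a grip bar, so the choice is right. It also shows the brown tray rim corners, three studs and the handle bar ends.

```bash
python3 - <<'E'
from h import *
np.set_printoptions(precision=4,suppress=True)
px=lambda u,v:(395+(u-291)/3.636-.4,160+v/3.636-.4)
a=atz("top",px(565,407),.105);b=atz("top",px(748,352),.105);d=a-b
print("handle",a,b,(a+b)/2,np.linalg.norm(d),np.degrees(np.arctan2(d[1],d[0])))
C=[atz("top",px(*p),.09) for p in((458,115),(640,73),(690,222),(507,272))]
print("tray",np.array(C),np.mean(C,0))
for i,j in((0,1),(3,2),(0,3),(1,2)):
    d=C[i]-C[j];print(np.linalg.norm(d),np.degrees(np.arctan2(d[1],d[0])))
# base plate edges at approx table z=.01
for p,q in(((312,120),(385,372)),((385,372),(735,275)),((430,105),(490,305)),((655,45),(740,245))):
    d=atz("top",px(*p),.05)-atz("top",px(*q),.05);print(np.degrees(np.arctan2(d[1],d[0])))
E
```

```text
handle [ 0.4245 -0.0816  0.105 ] [ 0.4479 -0.1747  0.105 ] [ 0.4362 -0.1282  0.105 ] 0.09607284139128577 104.12074835369019
tray [[ 0.5728 -0.0439  0.09  ]
 [ 0.5926 -0.1401  0.09  ]
 [ 0.5148 -0.1583  0.09  ]
 [ 0.4922 -0.0626  0.09  ]] [ 0.5431 -0.1012  0.09  ]
0.09826492998438091 101.60265426662835
0.09829876842383484 103.28733399622867
0.08276670628859889 13.066148487343012
0.07987757191203018 13.11288738690816
12.83995060101386
103.36056080247371
12.59327201293121
17.66918952291775
```

```bash
cat > go.py <<'E'
import sys
from h import *
from scipy.spatial.transform import Rotation as Ro
# usage: go.py x y z yaw [step_cm] [step_deg] [roll pitch]
a=[float(v) for v in sys.argv[1:]]
o=bot.get_obs();p=np.array(o["ee_pos"],float);R=Ro.from_euler("xyz",o["tcp_rot"],degrees=True)
G=Ro.from_euler("xyz",[180,0,a[3]],degrees=True);g=np.array(a[:3])
sc=a[4] if len(a)>4 else 4; sd=a[5] if len(a)>5 else 7
rv=(R.inv()*G).as_rotvec();n=max(1,int(np.ceil(max(100*np.linalg.norm(g-p)/sc,np.degrees(np.linalg.norm(rv))/sd))))
print("t",round(o["time"],2),"pos",np.round(p,4),"rot",np.round(o["tcp_rot"],2),"F",np.round(o["wrist_force"],1),"open",round(o["opening"],4),"rows",n)
step=(g-p)/n
for i in range(min(n,5)):
    print(np.round(np.r_[R.inv().apply(step)*100,rv/n],3).tolist()); R=R*Ro.from_rotvec(rv/n)
E
python3 go.py .461 .2335 .15 80.65
```

```text
t 0.7 pos [0.1941 0.5146 0.2313] rot [180.    -0.   159.33] F [ 0.8 -1.  -0.2] open 0.0852 rows 12
[-2.908, -1.407, 0.677, -0.0, -0.0, 0.114]
[-3.049, -1.065, 0.677, -0.0, -0.0, 0.114]
[-3.151, -0.71, 0.677, -0.0, -0.0, 0.114]
[-3.211, -0.346, 0.677, -0.0, -0.0, 0.114]
[-3.23, 0.023, 0.677, -0.0, -0.0, 0.114]
```

```bash
python3 -m pendant '[[[-2.9,-1.4,0.65,0,0,0.115,100],[-3.05,-1.05,0.65,0,0,0.115,100],[-3.15,-0.7,0.65,0,0,0.115,100],[-3.2,-0.35,0.65,0,0,0.115,100],[-3.2,0,0.65,0,0,0.115,100]]]' 40; python3 go.py .461 .2335 .15 80.65
```

```text
time: 1.12
ee_pos: [0.3045, 0.3978, 0.1978]
tcp_rot: [179.9, -0.1, 125.7]
wrist_force: [1.4, -0.0, 0.1]
opening: 0.0856
t 1.12 pos [0.3045 0.3978 0.1978] rot [ 1.7989e+02 -1.3000e-01  1.2573e+02] F [ 1.4 -0.   0.1] open 0.0856 rows 7
[-3.212, 0.443, 0.676, 0.0, -0.0, 0.112]
[-3.142, 0.8, 0.677, 0.0, -0.0, 0.112]
[-3.032, 1.148, 0.678, 0.0, -0.0, 0.112]
[-2.884, 1.481, 0.679, 0.0, -0.0, 0.112]
[-2.699, 1.795, 0.68, 0.0, -0.0, 0.112]
```

```bash
python3 -m pendant '[[[-3.2,0.45,0.68,0,0,0.112,100],[-3.15,0.8,0.68,0,0,0.112,100],[-3.0,1.15,0.68,0,0,0.112,100],[-2.9,1.5,0.68,0,0,0.112,100],[-2.7,1.8,0.68,0,0,0.112,100]]]'; python3 go.py .461 .2335 .12 80.65
```

```text
time: 1.53
ee_pos: [0.4194, 0.2731, 0.1627]
tcp_rot: [179.9, -0.3, 92.0]
wrist_force: [0.5, 0.1, 0.1]
opening: 0.0856
t 1.53 pos [0.4194 0.2731 0.1627] rot [179.86  -0.26  92.04] F [0.5 0.1 0.1] open 0.0856 rows 2
[-2.061, 2.002, 2.131, 0.001, -0.002, 0.099]
[-1.847, 2.198, 2.133, 0.001, -0.002, 0.099]
```

```bash
python3 -m pendant '[[[-2.05,2.0,1.2,0,0,0.1,60],[-1.85,2.2,1.2,0,0,0.1,60],[0,0,0,0,0,0,60],[0,0,0,0,0,0,60]]]'; python3 - <<'E'
from h import *
s=[bot.camera(n)[:,:,::-1] for n in("side","top")]
ps=proj("side",[.461,.2335,.04])[0].astype(int);pt=proj("top",[.461,.2335,.04])[0].astype(int)
c=[cv2.resize(i[p[1]-60:p[1]+40,p[0]-60:p[0]+60],(480,400),interpolation=2) for i,p in zip(s,(ps,pt))]
cv2.imwrite("pics/c2.png",cv2.resize(np.hstack(c),(800,333)));print(ps,pt)
E
python3 go.py .461 .2335 .05 80.65
```

```text
time: 1.87
ee_pos: [0.4656, 0.226, 0.1364]
tcp_rot: [179.9, -0.2, 79.2]
wrist_force: [-0.0, 0.6, -0.3]
opening: 0.0513
[254 219] [293 257]
t 1.97 pos [0.465  0.2269 0.1367] rot [179.89  -0.24  79.34] F [-0.  -0.4 -0.2] open 0.0511 rows 3
[0.179, -0.178, 2.89, 0.001, -0.001, -0.008]
[0.184, -0.175, 2.89, 0.001, -0.001, -0.008]
[0.19, -0.172, 2.89, 0.001, -0.001, -0.008]
```

View pics/c2.png

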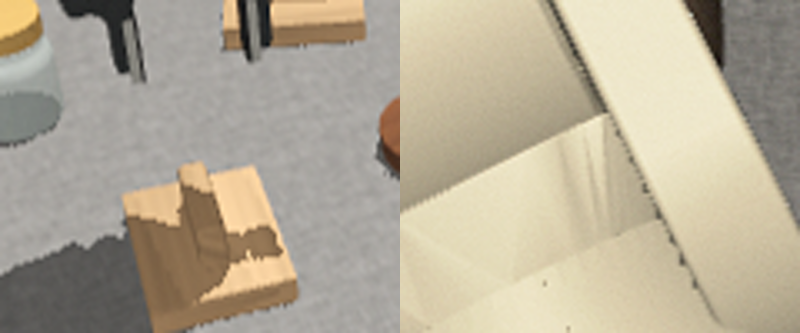

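The side view shows the fingers straddling the bar line above the tray. The top view is blocked by the arm. Descending.

```bash
python3 -m pendant '[[[0.2,-0.2,2.5,0,0,-0.01,60],[0.2,-0.2,2.5,0,0,-0.01,60],[0.1,-0.1,1.8,0,0,0,60],[0,0,0,0,0,0,60]]]'; python3 go.py .461 .2335 .024 80.65
```

```text
time: 2.3
ee_pos: [0.4607, 0.2374, 0.0705]
tcp_rot: [179.6, -0.5, 81.1]
wrist_force: [-0.7, 0.3, -1.0]
opening: 0.0513
t 2.3 pos [0.4607 0.2374 0.0705] rot [179.58  -0.5   81.08] F [-0.7  0.3 -1. ] open 0.0513 rows 2
[-0.212, 0.03, 2.322, 0.004, -0.004, 0.004]
[-0.202, 0.039, 2.322, 0.004, -0.004, 0.004]
```

```bash
python3 -m pendant '[[[-0.2,0,1.6,0.004,-0.005,0,60],[-0.15,0,1.4,0.004,-0.004,0,60],[0,0,1.0,0,0,0,60],[0,0,0,0,0,0,60]]]'; python3 go.py .461 .2335 .024 80.65
```

```text
time: 2.63
ee_pos: [0.4598, 0.2376, 0.0326]
tcp_rot: [179.9, -0.1, 81.5]
wrist_force: [-0.7, 0.1, -1.1]
opening: 0.0513
t 2.63 pos [0.4598 0.2376 0.0326] rot [ 1.7988e+02 -1.2000e-01  8.1520e+01] F [-0.7  0.1 -1.1] open 0.0513 rows 1
[-0.391, 0.181, 0.856, 0.002, -0.002, 0.015]
```

```bash
python3 -m pendant '[[[-0.4,0.15,0.6,0,0,0.015,60],[-0.2,0.1,0.3,0,0,0,60],[0,0,0,0,0,0,60]]]'; python3 go.py .461 .2335 .024 80.65
```

```text
time: 2.88
ee_pos: [0.4621, 0.2317, 0.0247]
tcp_rot: [179.8, -0.2, 80.7]
wrist_force: [0.8, -0.4, -0.4]
opening: 0.0512
t 2.88 pos [0.4621 0.2317 0.0247] rot [179.78  -0.2   80.65] F [ 0.8 -0.4 -0.4] open 0.0512 rows 1
[0.157, -0.137, 0.07, 0.004, -0.004, 0.0]
```

```bash
python3 -m pendant '[[[0.15,-0.1,0,0,0,0,0],[0,0,0,0,0,0,0],[0,0,0,0,0,0,0],[0,0,0,0,0,0,0],[0,0,0,0,0,0,0]]]' 60; python3 -m pendant '[[[0,0,0,0,0,0,0],[0,0,0,0,0,0,0]]]';python3 go.py .461 .2335 .15 80.65
```

```text
time: 3.3
ee_pos: [0.4624, 0.2335, 0.0265]
tcp_rot: [179.7, -0.3, 80.6]
wrist_force: [-0.3, 0.5, -1.7]
opening: 0.0148
time: 3.47
ee_pos: [0.4623, 0.2335, 0.0264]
tcp_rot: [179.7, -0.3, 80.6]
wrist_force: [-0.5, 0.1, -1.9]
opening: 0.0151
t 3.47 pos [0.4623 0.2335 0.0264] rot [179.67  -0.28  80.6 ] F [-0.5  0.1 -1.9] open 0.0151 rows 4
[0.011, -0.014, -3.09, 0.001, -0.001, -0.0]
[0.007, -0.018, -3.09, 0.001, -0.001, -0.0]
[0.003, -0.022, -3.09, 0.001, -0.001, -0.0]
[-0.001, -0.027, -3.09, 0.001, -0.001, -0.0]
```

```bash
python3 -m pendant '[[[0,0,-2,0.005,-0.005,0,0],[0,0,-3.5,0,0,0,0],[0,0,-3.5,0,0,0,0],[0,0,-3.5,0,0,0,0],[0,0,-3.5,0,0,0,0]]]'; python3 go.py .543 -.102 .22 103.2 3 5
```

```text
time: 3.88
ee_pos: [0.4574, 0.2312, 0.182]
tcp_rot: [-179.2, 0.6, 80.6]
wrist_force: [1.1, 0.9, -1.2]
opening: 0.0147
t 3.88 pos [0.4574 0.2312 0.182 ] rot [-179.19    0.63   80.61] F [ 1.1  0.9 -1.2] open 0.0147 rows 12
[-2.626, 1.152, -0.304, -0.001, 0.001, -0.033]
[-2.663, 1.066, -0.304, -0.001, 0.001, -0.033]
[-2.696, 0.978, -0.305, -0.001, 0.001, -0.033]
[-2.727, 0.89, -0.305, -0.001, 0.001, -0.033]
[-2.754, 0.8, -0.306, -0.001, 0.001, -0.033]
```

```bash
python3 -m pendant '[[[-2.6,1.15,-0.4,0,0,-0.033,0],[-2.65,1.05,-0.4,0,0,-0.033,0],[-2.7,1.0,-0.4,0,0,-0.033,0],[-2.7,0.9,-0.4,0,0,-0.033,0],[-2.75,0.8,-0.4,0,0,-0.033,0]]]'; python3 go.py .543 -.102 .22 103.2 3 5
```

```text
time: 4.3
ee_pos: [0.4964, 0.0942, 0.2123]
tcp_rot: [-179.7, 0.1, 90.9]
wrist_force: [0.6, 0.5, -1.7]
opening: 0.0147
t 4.3 pos [0.4964 0.0942 0.2123] rot [-1.7974e+02  1.5000e-01  9.0930e+01] F [ 0.6  0.5 -1.7] open 0.0147 rows 7
[-2.813, 0.62, -0.106, -0.001, 0.0, -0.031]
[-2.831, 0.533, -0.106, -0.001, 0.0, -0.031]
[-2.846, 0.447, -0.107, -0.001, 0.0, -0.031]
[-2.858, 0.359, -0.107, -0.001, 0.0, -0.031]
[-2.867, 0.272, -0.108, -0.001, 0.0, -0.031]
```

```bash
python3 -m pendant '[[[-2.8,0.65,-0.2,0,0,-0.03,0],[-2.8,0.55,-0.2,0,0,-0.03,0],[-2.85,0.45,-0.1,0,0,-0.03,0],[-2.85,0.35,-0.1,0,0,-0.03,0],[-2.85,0.27,-0.1,0,0,-0.03,0]]]'; python3 go.py .543 -.102 .22 103.2 2 5
```

```text
time: 4.72
ee_pos: [0.5312, -0.0523, 0.2206]
tcp_rot: [-179.8, 0.1, 100.0]
wrist_force: [0.2, 0.1, -1.9]
opening: 0.0147
t 4.72 pos [ 0.5312 -0.0523  0.2206] rot [-1.7981e+02  1.1000e-01  1.0003e+02] F [ 0.2  0.1 -1.9] open 0.0147 rows 3
[-1.7, 0.098, 0.024, -0.001, 0.001, -0.018]
[-1.702, 0.067, 0.023, -0.001, 0.001, -0.018]
[-1.703, 0.035, 0.023, -0.001, 0.001, -0.018]
```

```bash
python3 -m pendant '[[[-1.6,0.1,0,0,0,-0.018,0],[-1.4,0.07,0,0,0,-0.018,0],[-0.8,0,0,0,0,-0.01,0],[0,0,0,0,0,0,0]]]'; python3 go.py .543 -.102 .22 103.2 2 5
```

```text
time: 5.05
ee_pos: [0.5408, -0.097, 0.2196]
tcp_rot: [-179.7, 0.1, 102.6]
wrist_force: [0.7, 0.9, -0.9]
opening: 0.0146
t 5.05 pos [ 0.5408 -0.097   0.2196] rot [-1.7972e+02  1.4000e-01  1.0256e+02] F [ 0.7  0.9 -0.9] open 0.0146 rows 1
[-0.537, 0.107, -0.035, -0.005, 0.002, -0.011]
```

```bash
python3 -m pendant '[[[-0.5,0.1,0.6,-0.004,0.002,-0.01,0],[0,0,1.2,0,0,0,0],[0,0,0.6,0,0,0,0],[0,0,0,0,0,0,0]]]'; python3 go.py .543 -.102 .19 103.2 2 5; python3 - <<'E'
from h import *
a=bot.camera("side")[220:400,290:530,::-1];b=bot.camera("top")[150:285,395:535,::-1]
cv2.imwrite("pics/c3.png",np.hstack([cv2.resize(a,(440,330),interpolation=2),cv2.resize(b,(342,330),interpolation=2)]))
E
```

```text
time: 5.38
ee_pos: [0.543, -0.1013, 0.1935]
tcp_rot: [-180.0, -0.0, 103.2]
wrist_force: [-0.7, -0.0, -1.4]
opening: 0.0145
t 5.38 pos [ 0.543  -0.1013  0.1935] rot [-1.7997e+02 -3.0000e-02  1.0319e+02] F [-0.7 -0.  -1.4] open 0.0145 rows 1
[-0.067, -0.015, 0.353, -0.001, -0.001, -0.0]
```

View pics/c3.png

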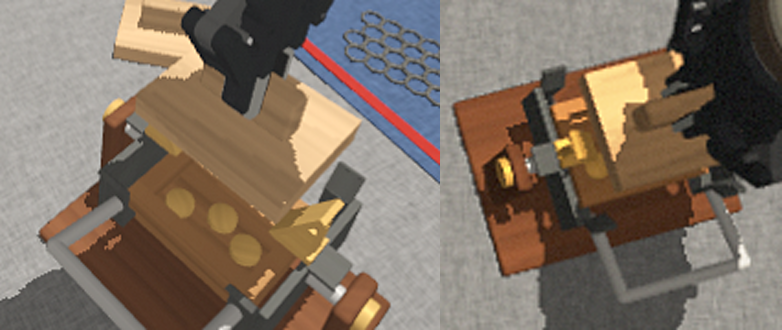

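```bash
python3 - <<'E'
from h import *
np.set_printoptions(precision=4,suppress=True)
y=np.radians(13.2);X=np.array([np.cos(y),np.sin(y)]);Y=np.array([-X[1],X[0]])
c=np.array([.543,-.102])
f=lambda n,p,z:[round(1000*float((atz(n,p,z)[:2]-c)@v),1) for v in(X,Y)]
t=lambda u,v:(395+(u-440)/2.443-.3,150+v/2.444-.3)
s=lambda u,v:(290+u/1.833-.3,220+v/1.833-.3)
print("top TL want 40,50",f("top",t(585,72),.185),"left-bottom(rim) -40,50",f("top",t(619,191),.167))
print("side right corner(back)  ",f("side",s(361,123),.185),"front right rim -40,-50",f("side",s(275,222),.167),"left rim -40,50",f("side",s(138,98),.185))
E
```

```text
top TL want 40,50 [41.9, 52.3] left-bottom(rim) -40,50 [-38.9, 48.7]
side right corner(back)   [36.0, -50.4] front right rim -40,-50 [-40.5, -48.6] left rim -40,50 [-44.4, 46.4]
```

Tray lines up with the nest within about 2 mm in both views. Descending.

```bash
python3 -m pendant '[[[-0.07,0,1.2,0,0,0,0],[0,0,1.2,0,0,0,0],[0,0,1.0,0,0,0,0],[0,0,0.5,0,0,0,0],[0,0,0,0,0,0,0]]]' 100; python3 go.py .543 -.102 .1164 103.2 1 5
```

```text
time: 5.9
ee_pos: [0.5442, -0.1008, 0.1556]
tcp_rot: [179.8, 0.1, 103.3]
wrist_force: [-0.1, -0.2, -0.8]
opening: 0.0137
t 5.9 pos [ 0.5442 -0.1008  0.1556] rot [1.7979e+02 7.0000e-02 1.0331e+02] F [-0.1 -0.2 -0.8] open 0.0137 rows 4
[-0.022, -0.04, 0.981, 0.001, 0.0, 0.0]
[-0.023, -0.039, 0.981, 0.001, 0.0, 0.0]
[-0.023, -0.038, 0.981, 0.001, 0.0, 0.0]
[-0.023, -0.037, 0.981, 0.001, 0.0, 0.0]
```

```bash
python3 -m pendant '[[[-0.1,-0.1,0.8,0.003,0,0,0],[0,0,0.7,0,0,0,0],[0,0,0.6,0,0,0,0],[0,0,0.4,0,0,0,0],[0,0,0,0,0,0,0]]]'; python3 go.py .543 -.102 .1164 103.2 1 5
```

```text
time: 6.32
ee_pos: [0.5437, -0.102, 0.1289]
tcp_rot: [179.9, 0.1, 103.3]
wrist_force: [0.3, -0.1, -1.9]
opening: 0.0137
t 6.32 pos [ 0.5437 -0.102   0.1289] rot [1.7993e+02 9.0000e-02 1.0332e+02] F [ 0.3 -0.1 -1.9] open 0.0137 rows 2
[0.011, -0.033, 0.625, 0.001, 0.001, 0.001]
[0.01, -0.033, 0.625, 0.001, 0.001, 0.001]
```

```bash
python3 -m pendant '[[[0,0,0.4,0,0,0,0],[0,0,0.4,0,0,0,0],[0,0,0.3,0,0,0,0],[0,0,0,0,0,0,0]]]'; python3 go.py .543 -.102 .1164 103.2 1 5
```

```text
time: 6.65
ee_pos: [0.5436, -0.102, 0.1166]
tcp_rot: [179.9, 0.1, 103.3]
wrist_force: [0.1, -0.6, -1.4]
opening: 0.014
t 6.65 pos [ 0.5436 -0.102   0.1166] rot [1.7994e+02 8.0000e-02 1.0331e+02] F [ 0.1 -0.6 -1.4] open 0.014 rows 1
[0.018, -0.061, 0.024, 0.001, 0.001, 0.002]
```

```bash
python3 -m pendant '[[[0,0,0.2,0,0,0,0],[0,0,0.2,0,0,0,0],[0,0,0,0,0,0,0]]]'; python3 - <<'E'
from h import *
print(bot.get_obs()["wrist_force"])
a=bot.camera("side")[220:400,290:530,::-1];b=bot.camera("top")[150:285,395:535,::-1]
cv2.imwrite("pics/c4.png",np.hstack([cv2.resize(a,(440,330),interpolation=2),cv2.resize(b,(342,330),interpolation=2)]))
E
```

```text
time: 6.9
ee_pos: [0.544, -0.1022, 0.1172]
tcp_rot: [179.7, 0.2, 103.3]
wrist_force: [-0.4, 0.1, -1.2]
opening: 0.0139
[-0.37545181  0.07650127 -1.24159249]
```

View pics/c4.png

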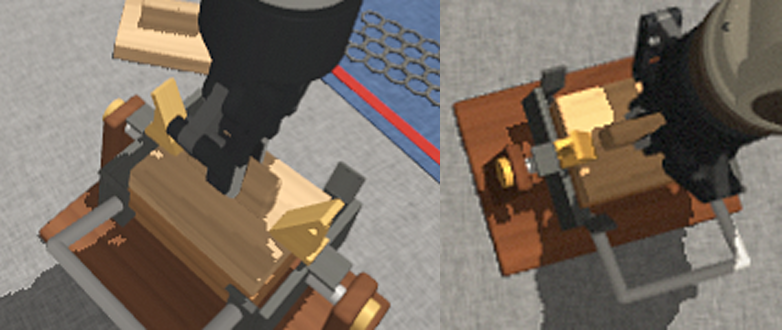

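Tray is in the guides and the catches are at its ends. A zero row relaxes the target, so I push and read the force without a rest row.

```bash
python3 -m pendant '[[[0,0,0.3,0,0,0,0],[0,0,0.4,0,0,0,0]]]';python3 -m pendant '[[[0,0,0.5,0,0,0,0],[0,0,0.5,0,0,0,0]]]'
```

```text
time: 7.17
ee_pos: [0.5445, -0.1025, 0.1161]
tcp_rot: [179.5, 0.3, 103.3]
wrist_force: [-18.2, 4.0, 44.6]
opening: 0.0136
time: 7.33
ee_pos: [0.5446, -0.1025, 0.1161]
tcp_rot: [179.1, 0.5, 103.3]
wrist_force: [-15.2, 3.1, 38.2]
opening: 0.014
```

```bash
python3 -m pendant '[[[0,0,0,0,0,0,0]]]';python3 -m pendant '[[[0,0,-0.3,0,0,0,0],[0,0,-0.3,0,0,0,0]]]';python3 -m pendant '[[[0,0,0,0,0,0,0]]]'
```

```text
time: 7.42
ee_pos: [0.5446, -0.1024, 0.1182]
tcp_rot: [179.0, 0.5, 103.3]
wrist_force: [0.9, -0.3, -3.7]
opening: 0.0141
time: 7.58
ee_pos: [0.544, -0.1021, 0.1192]
tcp_rot: [179.2, 0.4, 103.3]
wrist_force: [12.8, -3.1, -29.2]
opening: 0.0138
time: 7.67
ee_pos: [0.5438, -0.1021, 0.1173]
tcp_rot: [179.3, 0.3, 103.3]
wrist_force: [0.6, -0.3, -1.4]
opening: 0.0137
```

Held against a 29 N pull, so it is caught. Release, rise and look.

```bash
python3 -m pendant '[[[0,0,0,0,0,0,50],[0,0,0,0,0,0,50],[0,0,0,0,0,0,50],[0,0,0,0,0,0,50],[0,0,-1.5,0,0,0,50]]]';python3 -m pendant '[[[0,0,-2.5,0,0,0,50],[0,0,-3,0,0,0,50],[0,0,-3,0,0,0,50],[0,0,-3,0,0,0,50],[0,0,-3,0,0,0,50]]]';python3 go.py .4355 -.1275 .26 103.2 4
```

```text
time: 8.08
ee_pos: [0.5426, -0.1019, 0.129]
tcp_rot: [179.5, 0.2, 103.3]
wrist_force: [-0.5, 0.6, 0.8]
opening: 0.0427
time: 8.5
ee_pos: [0.5392, -0.1012, 0.2772]
tcp_rot: [179.8, 0.1, 103.3]
wrist_force: [1.0, 0.6, 0.8]
opening: 0.043
t 8.5 pos [ 0.5392 -0.1012  0.2772] rot [1.7981e+02 1.0000e-01 1.0331e+02] F [1.  0.6 0.8] open 0.043 rows 3
[-0.058, -3.567, 0.56, 0.001, 0.001, 0.001]
[-0.06, -3.566, 0.564, 0.001, 0.001, 0.001]
[-0.063, -3.566, 0.568, 0.001, 0.001, 0.001]
```

```bash
python3 -m pendant '[[[0,-3.4,0.7,0,0,0,60],[0,-3.4,0.7,0,0,0,60],[0,-2.8,0.7,0,0,0,60],[0,-0.7,0.5,0,0,0,60],[0,0,0,0,0,0,60]]]'; python3 go.py .4355 -.1275 .20 103.2 4; python3 - <<'E'
from h import *
print([ (n,[(np.round(m["uv"],1),round(m["confidence"],2)) for m in (bot.camera(n),bot.mark_of(n,"handle"))[1]]) for n in("side","top")])
a=bot.camera("side")[220:400,290:530,::-1];b=bot.camera("top")[150:285,395:535,::-1]
cv2.imwrite("pics/c5.png",np.hstack([cv2.resize(a,(440,330),interpolation=2),cv2.resize(b,(342,330),interpolation=2)]))
E
```

```text
time: 8.92
ee_pos: [0.4439, -0.1269, 0.2625]
tcp_rot: [178.6, 0.7, 103.4]
wrist_force: [0.0, 0.2, 0.6]
opening: 0.0513
t 8.92 pos [ 0.4439 -0.1269  0.2625] rot [178.6    0.71 103.4 ] F [0.  0.2 0.6] open 0.0513 rows 2
[0.108, -0.494, 3.114, 0.012, 0.006, 0.002]
[0.087, -0.456, 3.12, 0.012, 0.006, 0.002]
[('side', [(array([349.2, 386.1]), 0.9)]), ('top', [(array([493.9, 264.1]), 0.81)])]
```

View pics/c5.png

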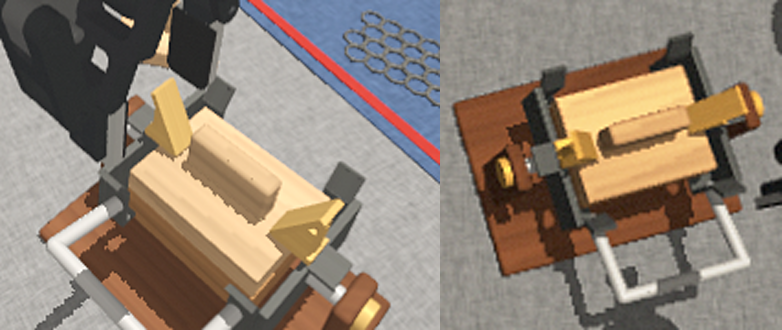

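Tray sits flush with both catch tips over its back (side crop about (175,150) and (285,232)). Now down onto the handle.

```bash
python3 -m pendant '[[[0.1,-0.5,2.5,0.012,0.006,0,60],[0.1,-0.4,3,0.01,0.005,0,60],[0,0,3,0,0,0,60],[0,0,1.5,0,0,0,60],[0,0,0,0,0,0,60]]]' 30; python3 go.py .4355 -.1275 .086 103.2 4
```

```text
time: 9.63
ee_pos: [0.4413, -0.126, 0.1584]
tcp_rot: [179.9, 0.0, 103.7]
wrist_force: [0.2, 0.4, 0.0]
opening: 0.0513
t 9.63 pos [ 0.4413 -0.126   0.1584] rot [1.7993e+02 3.0000e-02 1.0367e+02] F [0.2 0.4 0. ] open 0.0513 rows 2
[-0.004, -0.305, 3.619, 0.001, 0.0, 0.004]
[-0.007, -0.303, 3.619, 0.001, 0.0, 0.004]
```

```bash
python3 -m pendant '[[[0,-0.3,1.8,0,0,0,60],[0,-0.3,1.8,0,0,0,60],[0,0,1.8,0,0,0,60],[0,0,0.8,0,0,0,60],[0,0,0,0,0,0,60]]]' 30; python3 go.py .4355 -.1275 .086 103.2 4
```

```text
time: 10.05
ee_pos: [0.4384, -0.1268, 0.0968]
tcp_rot: [179.9, 0.0, 103.8]
wrist_force: [-0.7, 0.2, 0.1]
opening: 0.0514
t 10.05 pos [ 0.4384 -0.1268  0.0968] rot [1.799e+02 3.000e-02 1.038e+02] F [-0.7  0.2  0.1] open 0.0514 rows 1
[0.005, -0.296, 1.081, 0.002, 0.001, 0.011]
```

```bash
python3 -m pendant '[[[0,-0.3,0.8,0,0,0.01,60],[0,0,0.3,0,0,0,0],[0,0,0,0,0,0,0],[0,0,0,0,0,0,0],[0,0,0,0,0,0,0]]]' 30;python3 -m pendant '[[[0,0,0,0,0,0,0],[0,0,0,0,0,0,0],[0,0,0,0,0,0,0]]]'; cat > arc.py <<'E'
from h import *
import sys
# cradle angle from TCP; tool stays pointing down; suggest rows along the arc
o=bot.get_obs();p=np.array(o["ee_pos"],float);y=np.radians(13.2);X=np.array([np.cos(y),np.sin(y),0])
c=np.array([.543,-.102,.09]);g=p+[0,0,.019]-c;x=g@X;z=g[2];th=np.arctan2(z,-x)-np.arctan2(15,110)
print("t",round(o["time"],2),"cradle",round(float(np.degrees(th)),1),"r",round(float(np.hypot(x,z)),4),"yoff",round(float(g@[-X[1],X[0],0]),4),"rot",np.round(o["tcp_rot"],1),"F",np.round(o["wrist_force"],1),"open",round(o["opening"],4))
st=float(sys.argv[1])
for i in range(5):
    a=np.arctan2(z,-x);b=min(a+np.radians(st),np.pi+.1355);nx,nz=-.111*np.cos(b),.111*np.sin(b)
    print([0,round(100*(nx-x),2),round(-100*(nz-z),2)]);x,z=nx,nz
E
python3 arc.py 8
```

```text
time: 10.47
ee_pos: [0.4358, -0.1282, 0.0886]
tcp_rot: [179.9, 0.1, 103.2]
wrist_force: [-8.1, -1.0, -0.2]
opening: 0.0087
time: 10.72
ee_pos: [0.4358, -0.1282, 0.0894]
tcp_rot: [179.9, 0.1, 103.2]
wrist_force: [-0.6, -0.3, -2.2]
opening: 0.0089
t 10.72 cradle 1.7 r 0.1119 yoff -0.0011 rot [1.799e+02 1.000e-01 1.032e+02] F [-0.6 -0.3 -2.2] open 0.0089
[0, np.float64(0.45), np.float64(-1.49)]
[0, np.float64(0.57), np.float64(-1.44)]
[0, np.float64(0.76), np.float64(-1.35)]
[0, np.float64(0.94), np.float64(-1.23)]
[0, np.float64(1.1), np.float64(-1.09)]
```

```bash
python3 -m pendant '[[[0,0.3,-1.5,0,0,0,0],[0,0.5,-1.5,0,0,0,0],[0,0.7,-1.4,0,0,0,0]]]'; python3 arc.py 8
```

```text
time: 10.97
ee_pos: [0.4496, -0.1249, 0.1318]
tcp_rot: [-179.9, 0.1, 103.1]
wrist_force: [5.9, -0.6, -8.2]
opening: 0.0087
t 10.97 cradle 24.5 r 0.1137 yoff -0.001 rot [-1.799e+02  1.000e-01  1.031e+02] F [ 5.9 -0.6 -8.2] open 0.0087
[0, np.float64(1.15), np.float64(-1.1)]
[0, np.float64(1.08), np.float64(-1.11)]
[0, np.float64(1.23), np.float64(-0.95)]
[0, np.float64(1.35), np.float64(-0.77)]
[0, np.float64(1.44), np.float64(-0.57)]
```

```bash
python3 -m pendant '[[[0,1.0,-1.2,0,0,0,0],[0,1.1,-1.1,0,0,0,0],[0,1.25,-0.95,0,0,0,0],[0,1.35,-0.75,0,0,0,0],[0,1.45,-0.55,0,0,0,0]]]'; python3 arc.py 8
```

```text
time: 11.38
ee_pos: [0.506, -0.1117, 0.1824]
tcp_rot: [-179.4, 0.2, 103.0]
wrist_force: [-4.8, -2.2, 1.7]
opening: 0.0082
t 11.38 cradle 63.3 r 0.1178 yoff -0.001 rot [-179.4    0.2  103. ] F [-4.8 -2.2  1.7] open 0.0082
[0, np.float64(1.72), np.float64(0.25)]
[0, np.float64(1.54), np.float64(-0.19)]
[0, np.float64(1.55), np.float64(0.03)]
[0, np.float64(1.53), np.float64(0.24)]
[0, np.float64(1.48), np.float64(0.45)]
```

```bash
python3 -m pendant '[[[0,1.6,0.1,0,0,0,0],[0,1.55,0,0,0,0,0],[0,1.55,0.15,0,0,0,0]]]' 40; python3 arc.py 8
```

```text
time: 11.63
ee_pos: [0.5536, -0.1006, 0.1882]
tcp_rot: [-179.8, 0.4, 103.0]
wrist_force: [-3.0, -0.5, -4.5]
opening: 0.0081
t 11.63 cradle 87.4 r 0.1177 yoff -0.001 rot [-179.8    0.4  103. ] F [-3.  -0.5 -4.5] open 0.0081
[0, np.float64(1.47), np.float64(0.91)]
[0, np.float64(1.48), np.float64(0.46)]
[0, np.float64(1.4), np.float64(0.66)]
[0, np.float64(1.3), np.float64(0.85)]
[0, np.float64(1.17), np.float64(1.02)]
```

```bash
python3 -m pendant '[[[0,1.5,0.6,0,0,0,0],[0,1.45,0.5,0,0,0,0],[0,1.4,0.7,0,0,0,0],[0,1.3,0.9,0,0,0,0]]]'; python3 arc.py 8
```

```text
time: 11.97
ee_pos: [0.6114, -0.0869, 0.1645]
tcp_rot: [-179.9, 0.5, 103.1]
wrist_force: [-5.9, -0.7, -4.4]
opening: 0.0083
t 11.97 cradle 119.1 r 0.1168 yoff -0.0009 rot [-179.9    0.5  103.1] F [-5.9 -0.7 -4.4] open 0.0083
[0, np.float64(0.82), np.float64(1.48)]
[0, np.float64(1.02), np.float64(1.17)]
[0, np.float64(0.85), np.float64(1.3)]
[0, np.float64(0.66), np.float64(1.4)]
[0, np.float64(0.46), np.float64(1.48)]
```

```bash
python3 -m pendant '[[[0,1.1,1.1,0,0,0,0],[0,1.0,1.2,0,0,0,0],[0,0.85,1.3,0,0,0,0]]]'; python3 arc.py 8
```

```text
time: 12.22
ee_pos: [0.6409, -0.0799, 0.1274]
tcp_rot: [-179.7, 0.5, 103.1]
wrist_force: [-8.9, -2.0, -2.7]
opening: 0.0083
t 12.22 cradle 142.9 r 0.1151 yoff -0.0008 rot [-179.7    0.5  103.1] F [-8.9 -2.  -2.7] open 0.0083
[0, np.float64(0.3), np.float64(1.6)]
[0, np.float64(0.46), np.float64(1.48)]
[0, np.float64(0.25), np.float64(1.53)]
[0, np.float64(0.04), np.float64(1.55)]
[0, np.float64(-0.18), np.float64(1.54)]
```

```bash
python3 -m pendant '[[[0,0.5,1.3,0,0,0,0],[0,0.4,1.3,0,0,0,0],[0,0.2,1.3,0,0,0,0]]]'; python3 arc.py 5
```

```text
time: 12.47
ee_pos: [0.6507, -0.0776, 0.0842]
tcp_rot: [-179.4, 0.4, 103.1]
wrist_force: [-10.4, -2.2, 2.2]
opening: 0.008
t 12.47 cradle 165.4 r 0.1113 yoff -0.0008 rot [-179.4    0.4  103.1] F [-10.4  -2.2   2.2] open 0.008
[0, np.float64(0.05), np.float64(0.97)]
[0, np.float64(-0.01), np.float64(0.97)]
[0, np.float64(-0.1), np.float64(0.96)]
[0, np.float64(-0.18), np.float64(0.95)]
[0, np.float64(-0.26), np.float64(0.93)]
```

```bash
python3 -m pendant '[[[0,0,0.9,0,0,0,0],[0,-0.1,0.9,0,0,0,0],[0,-0.15,0.8,0,0,0,0]]]'; python3 arc.py 3;python3 -m pendant '[[[0,-0.2,0.5,0,0,0,0],[0,-0.1,0.4,0,0,0,0]]]'; python3 arc.py 3
```

```text
time: 12.72
ee_pos: [0.6501, -0.0787, 0.0626]
tcp_rot: [-179.8, 0.6, 103.1]
wrist_force: [-23.4, 6.3, 82.7]
opening: 0.0082
t 12.72 cradle -183.4 r 0.11 yoff -0.0017 rot [-179.8    0.6  103.1] F [-23.4   6.3  82.7] open 0.0082
[0, np.float64(0.04), np.float64(0.59)]
[0, np.float64(-0.09), np.float64(0.57)]
[0, np.float64(-0.12), np.float64(0.57)]
[0, np.float64(-0.15), np.float64(0.56)]
[0, np.float64(-0.18), np.float64(0.55)]
time: 12.88
ee_pos: [0.6504, -0.0789, 0.0622]
tcp_rot: [179.4, 0.7, 103.1]
wrist_force: [-11.6, 3.6, 20.4]
opening: 0.0081
t 12.88 cradle -183.2 r 0.1102 yoff -0.002 rot [179.4   0.7 103.1] F [-11.6   3.6  20.4] open 0.0081
[0, np.float64(0.02), np.float64(0.58)]
[0, np.float64(-0.09), np.float64(0.57)]
[0, np.float64(-0.12), np.float64(0.57)]
[0, np.float64(-0.15), np.float64(0.56)]
[0, np.float64(-0.18), np.float64(0.55)]
```

At the far stop: TCP z is 0.062 and the force rose to 83 N, so it is a solid contact. Relax, open, rise.

```bash
python3 -m pendant '[[[0,0,0,0,0,0,0],[0,0,0,0,0,0,60],[0,0,0,0,0,0,60],[0,0,0,0,0,0,60],[0,0,0,0,0,0,60]]]';python3 -m pendant '[[[0,0,-1,0,0,0,60],[0,0,-2,0,0,0,60],[0,0,-3,0,0,0,60],[0,0,-3,0,0,0,60],[0,0,-3,0,0,0,60]]]';python3 -m pendant '[[[0,0,-3,0,0,0,60],[3.5,0,-2,0,0,0,60],[4,0,0,0,0,0,60],[4,0,0,0,0,0,60],[4,0,0,0,0,0,60]]]'; python3 - <<'E'
from h import *
a=bot.camera("side")[220:400,290:530,::-1];b=bot.camera("top")[130:265,395:535,::-1]
cv2.imwrite("pics/c6.png",np.hstack([cv2.resize(a,(440,330),interpolation=2),cv2.resize(b,(342,330),interpolation=2)]))
E
```

```text
time: 13.3
ee_pos: [0.6522, -0.079, 0.0646]
tcp_rot: [178.9, 0.8, 103.1]
wrist_force: [-0.4, 0.4, -0.2]
opening: 0.051
time: 13.72
ee_pos: [0.6465, -0.0776, 0.1809]
tcp_rot: [179.7, 0.5, 103.1]
wrist_force: [1.0, 1.6, 0.2]
opening: 0.0513
time: 14.13
ee_pos: [0.6137, 0.071, 0.2427]
tcp_rot: [178.9, 0.8, 102.4]
wrist_force: [1.2, 0.5, 0.3]
opening: 0.0512
```

View pics/c6.png

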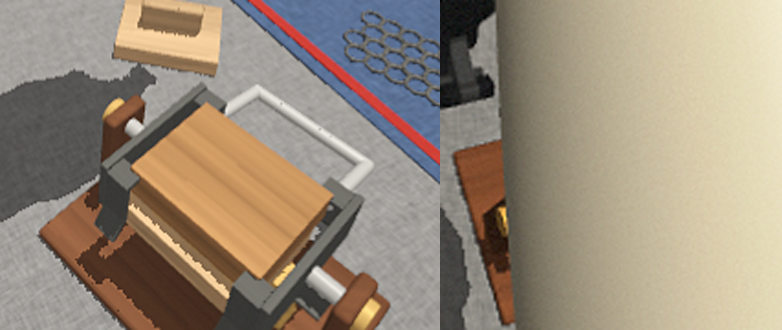

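The cradle is turned over: the brown tray's bottom faces up, the pale tray sits closed beneath it, and the handle is on the far side (side crop about (318,127)). A quick numeric check of the stop, then hand in.

```bash
python3 -m pendant '[[[0,0,0,0,0,0,60],[0,0,0,0,0,0,60],[0,0,0,0,0,0,60],[0,0,0,0,0,0,60]]]'; python3 - <<'E'
from h import *
bot.camera("side")
y=np.radians(13.2);X=np.array([np.cos(y),np.sin(y),0])
w=np.array([.543,-.102,.09])+.110*X-[0,0,.015]
print("expected px",proj("side",w)[0],[(np.round(m["uv"],1),m["confidence"]) for m in bot.mark_of("side","handle")])
print("studs visible:",[(np.round(m["uv"]),round(m["confidence"],2)) for m in bot.mark_of("side","stud1_center")])
print(bot.get_obs()["qd"])
bot.job_done()
E
```

```text
time: 14.57
ee_pos: [0.6131, 0.075, 0.2438]
tcp_rot: [178.9, 0.7, 102.9]
wrist_force: [-0.6, -0.2, 0.7]
opening: 0.0514
expected px [458.25004518 286.66094013] [(array([455.1, 290.8]), 0.66)]
studs visible: []
[ 0.25035706 -0.09251083 -0.08789876  0.03614208  0.01625758  0.00789533]
the job is handed in; nothing more can be done
```

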